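# Post the cut blanks through the drop-box slot

### The arm

A 6-joint arm with a two-finger parallel gripper is mounted at the origin on the work surface. World frame = base frame: x ahead of the robot, y to its left, z up, the work surface at z = 0. Lengths are in m, angles in rad, forces in N, time in s.
With the tool pointing down it reaches from about 0.35 to 1 m from the base axis. Payload 7.1 kg.
Tool frame: the origin (TCP) lies between the finger pads; the fingertips stand 22 mm ahead of it and the grasp point (between the pads) lies 3 mm ahead of it; z points along the fingers, y is the line along which they close (so a half turn about z gives the same grasp; the last joint's range is limited). The gripper opens to 85 mm and grips with 20 to 120 N. Pads are 22 mm wide; open, the fingers measure 114 mm over their backs; the gripper's body (76 mm by 85 mm) begins 54 mm behind the grasp point. The pads swing forward as they close: fully open they stand 13 mm farther back than shut.
Start: joints at [-1.246, 0.423, 1.63, -0, 1.089, -0.019], TCP at [0.211, -0.588, 0.253] pointing down, gripper open.
Joint ranges: [-3, 3], [-0.9, 2.11], [0.09, 2.58], [-1.31, 4.45], [0.11, 2.69], [-2.54, 2.54]. Speed limits (rad/s): [2.39, 2.39, 3.01, 3.14, 3.14, 3.14].

### API

Orientations are given as a rotation vector (axis times angle).
In Python, from rig import manip gives the robot as it stands. The module is installed in compiled form; this text tells all that it offers. Calls block until the motion is done:
- manip.move_to(position, orientation): joint-space move of the TCP to a pose.
- manip.servo_line(position, orientation=None, rate=0.15): straight line of the TCP; orientation=None keeps the orientation; rate is the mean speed in m/s.
- manip.set_joints(angles): joint-space move.
- manip.command_gripper(opening, f_grip=None): finger opening in m; f_grip is the grip in N (None keeps the last); returns when the fingers have stopped.
- manip.hold(seconds).
- manip.solve_ik(position, orientation): joint angles nearest the present ones, or None.
- manip.camera(name): name is "side" or "top"; returns a dict with "image" (400x640x3 uint8, red, green, blue), "fx", "fy", "cx", "cy" (pixels), "cam_to_world" (4x4, takes a point from camera to world coordinates). Camera axes: x right, y down, z forward; pixel columns grow to the right and rows downward; lengths in m; the calibration is good to about 2 mm. A picture is of the moment at which its call begins. There is no depth.
A pose or a line that the arm cannot do raises manip.IKError and nothing moves.
- manip.sign_off(): hands the job in; it is judged then, once.
Readings, each from a call of its own:
- manip.get_time(): time.
- manip.get_joint_positions(): joint angles.
- manip.get_joint_vel(): joint speeds.
- manip.get_tau(): joint torques, N m.
- manip.get_position(): TCP position.
- manip.get_ee_rot(): TCP orientation.
- manip.get_contact_force(): force on the tool from outside, world axes, zero at the start.
- manip.get_torque(): the same for the moment, N m.
- manip.get_width(): finger opening in m.
- manip.get_grip_force(): force on a finger pad.
Only numpy, scipy, OpenCV 4.12 (cv2) and the standard library are available. Lean on these libraries where they do the work, as an engineer would, in place of code of your own. Each camera call takes 0.05 s, during which the arm holds its last target. There are 200 camera calls.

### The job

Slide the red shutter of the blue drop box fully open, push the two bare steel blanks along the deck and over its far edge so that each tips edge-on through the narrow slot and drops into the bin, then slide the shutter fully shut. Do not lift the steel blanks off the deck, and leave the yellow-painted blank where it lies.

Things in the scene. Friction and masses are not known exactly. Their poses are not given: they have to be found in the camera images.
- dropbox: Blue steel drop box fixed on the bench; origin at its foot, below the middle of the deck's far edge; x points away from the robot, y left along the slot, z up. Flat dark steel deck without rim: x -196 to 0 mm, y -140 to 140 mm, top at z 170 mm; around and beyond the slot the top is level with it, to x 116 mm. Under that is a bin with a clear far window
- slot (a point): Middle of the slot mouth, at deck height. The mouth is a hole just beyond the deck's far edge: 48 mm along x (starting at the edge), 74 mm along y. Its near wall is vertical; its far side is a guide sloping back at 60 degrees to a throat 16 mm wide along x, 56 mm below the deck, against the near wall: a blank passes only edge-on, front edge down
- shutter (a joint): Red sliding shutter over the slot mouth, 54 x 88 x 4 mm plate lying on the top; value in m along the drop box's x: 0 = shut (mouth covered), 0.054 = fully open (slid away from the robot). Slides with about 2 N of friction, no spring, stays where left
- tab (a point): Top middle of the shutter's upright red tab: 6 mm thick along the drop box's x, 50 mm wide along y, 32 mm tall, its top 36.5 mm above the deck. Moves with the shutter; pushing its near face opens, pushing its far face shuts. With the shutter shut it stands 14 mm beyond the deck's edge
- blank_a_mid (a point): Centre of the first bare steel round blank: disc 60 mm across, 10 mm thick, 0.2 kg, lying flat on the deck; z is the disc's axis. Smooth, lightly oiled: slides easily on the deck and the guide (friction about 0.35)
- blank_b_mid (a point): Centre of the second bare steel round blank, same as the first
- blank_yellow_mid (a point): Centre of the yellow-painted round blank, same size, lying flat on the deck; it stays where it is
There are look-alikes about, which are no part of the job. What is shaped like the part that bears blank_a_mid but black or green is not meant. Leave any turquoise look-alike of the part that bears blank_b_mid alone.

How it is judged:
On the way, in this order (a step that is already met when the one before it is completed fails the run):
1. the shutter is slid fully open (at least 45 mm) (value of joint shutter above 0.045 m), for 0.1 s.
2. both steel blanks have dropped through the slot into the bin (z of each of blank_a_mid, blank_b_mid in the frame of dropbox below 0.08 m and x of blank_a_mid in the frame of dropbox between -0.03 and 0.112 m and x of blank_b_mid in the frame of dropbox between -0.03 and 0.112 m and y of blank_a_mid in the frame of dropbox between -0.096 and 0.096 m and y of blank_b_mid in the frame of dropbox between -0.096 and 0.096 m), for 0.1 s.
At the end, for the whole second after the job is handed in: Both steel blanks lie inside the bin (centres less than 80 mm above the bench, within the bin's walls), the shutter is within 6 mm of fully shut, and the yellow blank is within 15 mm of where it started (all of step 2 and value of joint shutter below 0.006 m and distance of blank_yellow_mid from where it was at the start of the episode below 0.015 m); the robot touches nothing.
It fails at once if a steel blank is lifted more than 25 mm off the deck (z of any of blank_a_mid, blank_b_mid in the frame of dropbox above 0.2 m).
It fails at once if the yellow blank is moved more than 15 mm (distance of blank_yellow_mid from where it was at the start of the episode above 0.015 m).
It also fails if it takes over 72 s, if anything falls off the work surface, if the arm or the gripper's body presses on something with over 40 N, if the wrist force passes 120 N, or if a joint passes its speed limit or range.

## Working session

There is one attempt and no reset: what is moved stays moved. The work goes in short steps, each a Python script; the robot and the scene stay as the last script left them, time stands still between calls to the robot, and variables do not carry over. Pictures are saved under pics/ and viewed, at most 10 in all, crops included, and the job is handed in when it is done.

```bash
mkdir -p pics; python3 - <<'E'
from rig import manip
import cv2,numpy as np
for n in("top","side"):
    c=manip.camera(n); cv2.imwrite(f"pics/{n}0.png",c["image"][:,:,::-1]); print(n,c["fx"],c["fy"],c["cx"],c["cy"]); print(np.round(c["cam_to_world"],3))
print(manip.get_time(),manip.get_ee_rot())
E
```

```text
top 363.1880105698033 363.1880105698033 320.7543997065116 193.53937021089587
[[ 0.058 -0.978  0.201  0.417]
 [-0.998 -0.057  0.011 -0.022]
 [ 0.001 -0.202 -0.979  0.837]
 [ 0.     0.     0.     1.   ]]
side 504.7687700144461 504.7687700144461 316.95292093424683 194.20210719639852
[[-0.839 -0.305  0.45   0.101]
 [-0.543  0.436 -0.718  0.695]
 [ 0.023 -0.847 -0.532  0.651]
 [ 0.     0.     0.     1.   ]]
0.1 [-3.09390907e+00 -5.37193815e-01  3.06365493e-04]
```

View pics/top0.png

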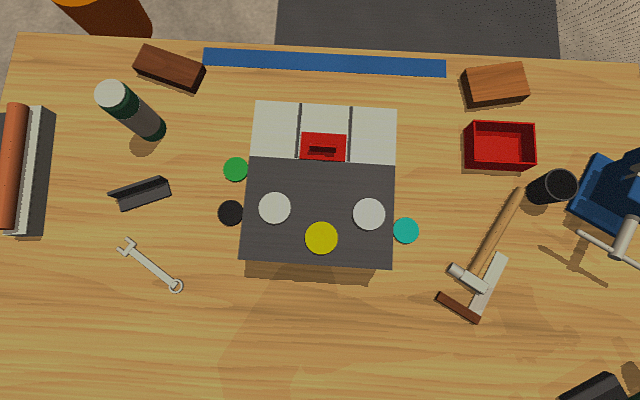

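View pics/side0.png

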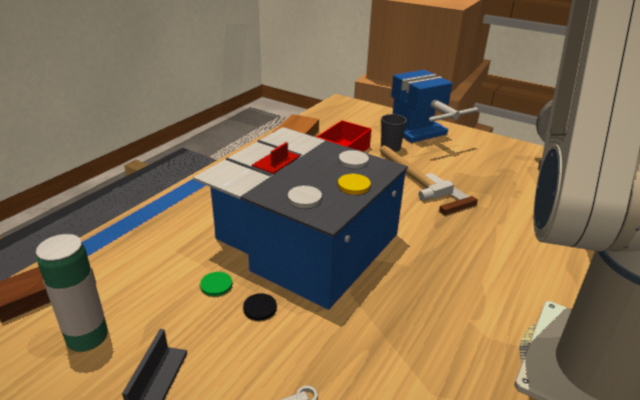

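The top view shows steel blanks at about (275,208) and (369,214), yellow at (321,238), the shutter tab at (323,148), and the deck's far edge at row ~161. In the side view the blanks are at (305,196) and (354,158), yellow at (354,184), and the tab at (280,155). I'll measure these next.

```bash
cat > h.py <<'E'
import numpy as np,cv2
from rig import manip
def ray(c,uv):
    T=c["cam_to_world"]; d=T[:3,:3]@[(uv[0]-c["cx"])/c["fx"],(uv[1]-c["cy"])/c["fy"],1]
    return T[:3,3],d/np.linalg.norm(d)
def plane(c,uv,z):
    o,d=ray(c,uv); return (o+d*(z-o[2])/d[2])[:2]
def tri(c1,u1,c2,u2):
    (o,d),(p,e)=ray(c1,u1),ray(c2,u2)
    s=np.linalg.lstsq(np.c_[d,-e],p-o,rcond=None)[0]
    a,b=o+d*s[0],p+e*s[1]; return (a+b)/2,np.linalg.norm(a-b)
def blobs(mask,roi,amin):
    m=np.zeros(mask.shape,np.uint8); x0,y0,x1,y1=roi; m[y0:y1,x0:x1]=mask[y0:y1,x0:x1]
    cs=cv2.findContours(m,cv2.RETR_EXTERNAL,cv2.CHAIN_APPROX_NONE)[0]
    return [c for c in cs if cv2.contourArea(c)>amin]
E
python3 - <<'E'
from h import *
t,s=manip.camera("top"),manip.camera("side")
H={n:cv2.cvtColor(c["image"],cv2.COLOR_RGB2HSV) for n,c in(("t",t),("s",s))}
white=lambda h:((h[...,1]<50)&(h[...,2]>125)).astype(np.uint8)
yel=lambda h:cv2.inRange(h,(22,150,100),(35,255,255))
E=lambda c:(cv2.fitEllipse(c)[0],cv2.contourArea(c))
wt=[E(c) for c in blobs(white(H["t"]),(245,180,392,262),200)]
ws=[E(c) for c in blobs(white(H["s"]),(280,145,400,215),100)]
yt=[E(c) for c in blobs(yel(H["t"]),(245,180,392,262),200)]
ys=[E(c) for c in blobs(yel(H["s"]),(280,145,400,215),100)]
print(wt,ws,yt,ys,sep="\n")
wt.sort();ws.sort()
for a,b in zip(wt+yt,ws+ys):
    print("tri",np.round(tri(t,a[0],s,b[0]),4) if 0 else [np.round(q,4) for q in tri(t,a[0],s,b[0])], plane(t,a[0],.18))
# deck: dark grey, filled contour
h=H["t"]; print("deckpx",h[180,320],h[100:101,275],h[148,323])
dark=((h[...,1]<70)&(h[...,2]<110)).astype(np.uint8)
for c in blobs(dark,(235,140,402,280),3000):
    hull=cv2.convexHull(c); ap=cv2.approxPolyDP(hull,6,True).reshape(-1,2); print("deck",ap.tolist())
    P=np.array([plane(t,p,.17) for p in hull.reshape(-1,2).astype(float)]).astype(np.float32)
    print(cv2.minAreaRect(P)); print([np.round(plane(t,p,.17),4) for p in ap])
for k,c,roi in(("t",t,(280,120,370,170)),("s",s,(240,135,310,180))):
    hh=H[k]; r=cv2.inRange(hh,(0,150,40),(8,255,255))
    for b in blobs(r,roi,50): print("red",k,cv2.approxPolyDP(b,2,True).reshape(-1,2).tolist())
E
```

```text
[((368.6031494140625, 213.5271453857422), 772.0), ((274.0804138183594, 207.3566436767578), 760.0)]
[((304.2862854003906, 194.3009796142578), 468.5), ((353.1576232910156, 156.97189331054688), 313.5), ((302.2450256347656, 148.7133331298828), 162.0)]
[((320.8824157714844, 237.39511108398438), 811.5)]
[((353.83660888671875, 181.96844482421875), 431.0)]
tri [array([0.5176, 0.0621, 0.2625]), np.float64(0.02)] [0.52173435 0.06859561]
tri [array([ 0.5765, -0.0962,  0.0672]), np.float64(0.0891)] [ 0.52038448 -0.10478675]
tri [array([ 0.4706, -0.0191,  0.2283]), np.float64(0.0059)] [ 0.47194294 -0.02023741]
deckpx [15 26 78] [[ 18 156 175]] [  2 179  50]
deck [[249, 157], [394, 166], [391, 269], [238, 258], [235, 201]]
((0.5217821002006531, -0.0042448341846466064), (0.29637888073921204, 0.1962677389383316), 89.312255859375)
[array([0.6179, 0.1261]), array([ 0.6162, -0.1515]), array([ 0.4235, -0.1494]), array([0.427 , 0.1274]), array([0.5311, 0.1438])]
red t [[302, 132], [300, 158], [344, 161], [345, 135]]
red s [[299, 155], [289, 152], [284, 143], [252, 165], [273, 173]]
```

```bash
python3 -c "
import cv2
a=cv2.imread('pics/top0.png')[90:280,225:415];b=cv2.imread('pics/side0.png')[115:305,195:415]
cv2.imwrite('pics/crop1.png',cv2.resize(a,None,fx=3,fy=3))"
```

```text
(no output)
```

View pics/crop1.png

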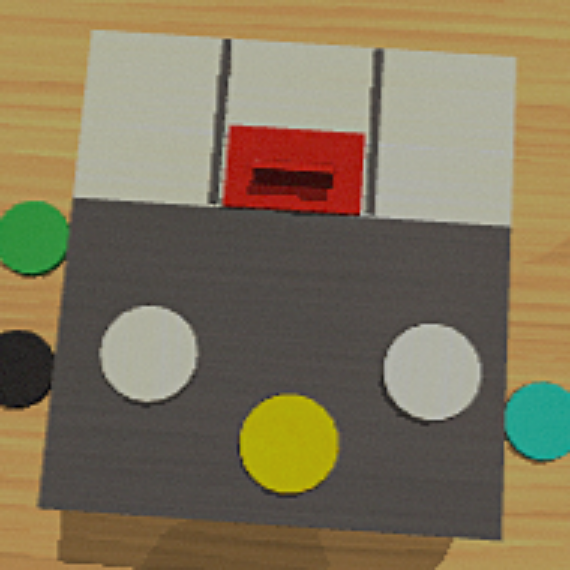

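Crop: the deck corners are clean, at about (249,156), (395,166), (392,270) and (238,259). The shutter sits between two dark grooves and the blanks are free-standing. The triangulation paired the blobs wrongly, so I'll redo it.

```bash
python3 - <<'E'
from h import *
t,s=manip.camera("top"),manip.camera("side")
for n,a,b in(("A",(274.1,207.4),(304.3,194.3)),("B",(368.6,213.5),(353.2,157)),("Y",(320.9,237.4),(353.8,182))):
    print(n,tri(t,a,s,b),plane(t,a,.18))
def corners(c,mask_roi,pix):
    g=cv2.cvtColor(c["image"],cv2.COLOR_RGB2GRAY)
    return cv2.cornerSubPix(g,np.float32(pix).reshape(-1,1,2),(4,4),(-1,-1),(3,30,.01)).reshape(-1,2)
ct=corners(t,0,[(249.3,156),(395,165.7),(392,270),(238.3,259.3)])
C=[plane(t,p,.17) for p in ct]; print(ct,np.round(C,4))
# predicted side pixels of the corners at z=.17, refined there, then triangulated (height check)
T=np.linalg.inv(s["cam_to_world"]); pr=[]
for q in C:
    v=T@[*q,.17,1]; pr.append((s["fx"]*v[0]/v[2]+s["cx"],s["fy"]*v[1]/v[2]+s["cy"]))
cs=corners(s,0,pr); print(np.round(pr,1),cs)
for a,b in zip(ct,cs): print(tri(t,a,s,b))
c=np.mean(C,0); far=(C[0]+C[1])/2; print("far mid",far,"ctr",c)
print("yaws",[np.arctan2(*(u-v)[::-1]) for u,v in((C[0],C[3]),(C[1],C[2]))],[np.arctan2(-(u-v)[0],(u-v)[1]) for u,v in((C[0],C[1]),(C[3],C[2]))])
E
```

```text
A (array([0.52110703, 0.06843622, 0.17716791]), np.float64(0.0021965614525661795)) [0.52165617 0.06855302]
B (array([ 0.52009524, -0.10563436,  0.17638678]), np.float64(0.0019742553021981687)) [ 0.52043422 -0.10477943]
Y (array([ 0.47118569, -0.02075102,  0.17597947]), np.float64(0.0023770169011189234)) [ 0.47193601 -0.02026957]
[[249.03546 155.48755]
 [394.70102 165.19048]
 [391.7062  269.72766]
 [237.08504 259.06375]] [[ 0.6209  0.1263]
 [ 0.6179 -0.1528]
 [ 0.4223 -0.1507]
 [ 0.425   0.1288]]
[[238.9 194.6]
 [324.  139. ]
 [406.3 164.4]
 [332.2 232.7]] [[239.42282 196.35178]
 [324.8864  139.48035]
 [407.3656  165.67586]
 [333.02164 234.16441]]
(array([0.62100927, 0.12653863, 0.16684215]), np.float64(0.0019375427153776512))
(array([ 0.61719597, -0.15343468,  0.16900595]), np.float64(0.002139339647329639))
(array([ 0.42135158, -0.15172985,  0.16706841]), np.float64(0.0021649373814692273))
(array([0.42423656, 0.12894662, 0.16769717]), np.float64(0.0017743477967348015))
far mid [ 0.61942227 -0.01323412] ctr [ 0.5215449 -0.0120958]
yaws [np.float64(-0.012624303436765568), np.float64(-0.01063283464270076)] [np.float64(-0.010906979950019727), np.float64(-0.009602864569096679)]
```

```bash
cat >> h.py <<'E'
from scipy.spatial.transform import Rotation as Ro
O=np.array([.6194,-.0132]); YAW=-.011; DZ=.1695
X=np.array([np.cos(YAW),np.sin(YAW)]); Y=np.array([-X[1],X[0]])
tobox=lambda p:np.array([(p[:2]-O)@X,(p[:2]-O)@Y])
def rv():  # tool down, tool y along the slot; half turn with the last joint nearer its middle
    b=[]
    for s in(1,-1):
        r=Ro.from_matrix(np.c_[np.r_[s*X,0],np.r_[-s*Y,0],[0,0,-1]]).as_rotvec()
        q=manip.solve_ik(P(-.05,0,.1),r)
        if q is not None: b.append((abs(q[5]),tuple(r)))
    return np.array(min(b)[1])
def P(x,y,h): return np.r_[O+x*X+y*Y,DZ+h]   # TCP at box x,y, h above deck
def go(x,y,h,rate=.15): manip.servo_line(P(x,y,h),rate=rate)
def F(): return np.array(manip.get_contact_force())
def push(x0,x1,y,h,lim,step=.003,rate=.05):
    for x in np.linspace(x0,x1,max(2,int(abs(x1-x0)/step)+1))[1:]:
        go(x,y,h,rate); f=F()@np.r_[X,0]
        if abs(f)>lim: break
    return x,f
E
python3 - <<'E'
from h import *
r=rv(); print(r)
p=np.array(manip.get_position()); manip.servo_line(p+[0,0,.1],rate=.3)
manip.command_gripper(0)
manip.move_to(P(-.03,0,.15),r); print(manip.get_time(),F())
go(-.03,0,.034,.2); print(F())
go(.04,0,.034,.1); print(F())
print(push(.04,.058,0,.034,12),manip.get_time(),tobox(manip.get_position()))
go(.03,0,.034); go(.03,0,.12,.25)
c=manip.camera("top"); cv2.imwrite("pics/open.png",cv2.resize(c["image"][90:280,225:415,::-1],None,fx=3,fy=3))
E
```

```text
[ 3.14154514 -0.01727867  0.        ]
4.0 [ 0.12879853  0.03056538 -1.30493407]
[ 0.93676768 -0.00782549  0.09149956]
[-0.04029693 -0.34933668 -0.42128141]
(np.float64(0.058), np.float64(-20.017356710396363)) 7.0833 [ 5.35452944e-02 -3.43184739e-05]
```

View pics/open.png

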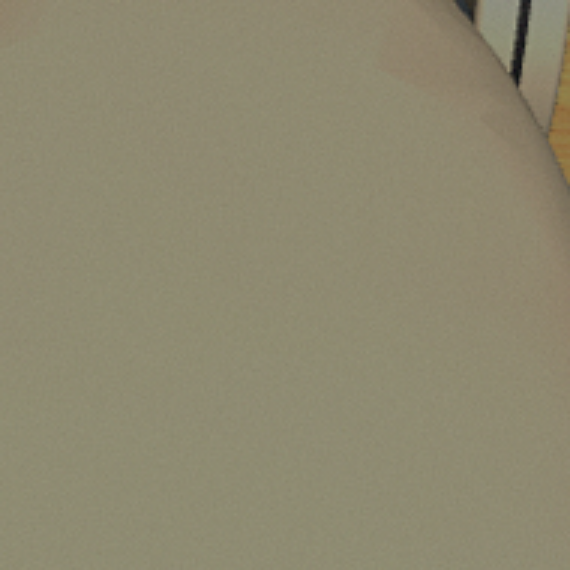

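The view is blocked by the arm, but the stop force of 20 N at TCP x=53.5 mm matches fully open. Next I'll grip blank A lightly and drag it flat to the front of the slot.

```bash
python3 - <<'E'
from h import *
A,B,Yl=[tobox(np.array(p)) for p in((.5214,.0685),(.5203,-.1052),(.4715,-.0205))]; print(A,B,Yl)
go(*A,.12,.25); manip.command_gripper(.07,20); go(*A,.036,.2); print("w",manip.get_width())
f0=F()[2]; h=.036
while h>.008:
    h-=.0015; go(*A,h,.05)
    if F()[2]-f0>3: break
print("touch h",h,F()[2]-f0,np.array(manip.get_position())[2]-DZ,manip.get_time())
h+=.005; go(*A,h,.05); manip.command_gripper(.05,20); print("grip",manip.get_width(),manip.get_grip_force(),F())
c=manip.camera("side"); cv2.imwrite("pics/gripA.png",cv2.resize(c["image"][80:300,180:440,::-1],None,fx=2.5,fy=2.5))
open("h_touch","w").write(str(h))
E
```

```text
[-0.09889275  0.08061708] [-0.09808202 -0.09308451] [-0.14781075 -0.00892643]
w 0.06957438293745334
touch h 0.01349999999999998 13.981976359364298 0.014764372354620331 13.7
grip 0.05899798601457275 20.87226301431656 [-0.7743612  -0.49852339  3.31496994]
```

View pics/gripA.png

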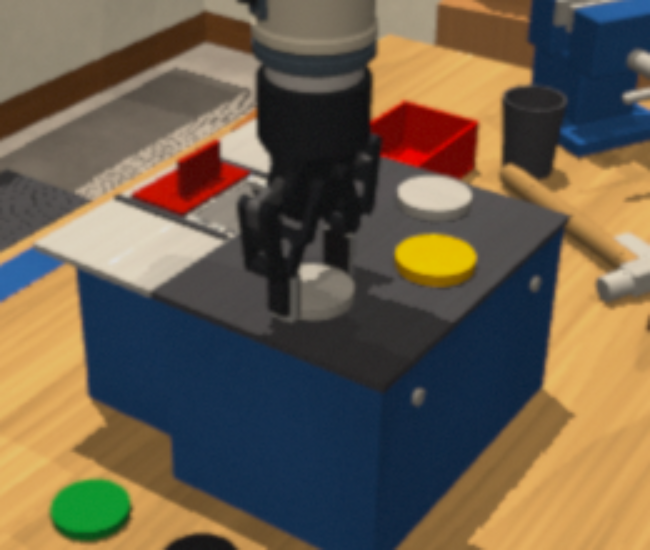

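A is held at 59 mm width, lying flat, and the shutter is clearly open. Next I'll drag it to the slot line, release it and push from behind with two fingers.

```bash
cat >> h.py <<'E'
def feed(start,h,cx=-.022):
    go(cx,0,h,.1); print("drag F",F(),manip.get_width())
    manip.command_gripper(.072); go(cx,0,.045,.2)
    manip.command_gripper(.04); go(cx-.05,0,.045,.2); go(cx-.05,0,.0235,.1); print("down F",F())
    go(-.04,0,.0235,.08); print("F",F())
    print("push",push(-.04,-.004,0,.0235,15,rate=.06),F(),manip.get_time())
    manip.hold(.3)
    c=manip.camera("side"); cv2.imwrite(f"pics/{start}.png",cv2.resize(c["image"][80:300,180:440,::-1],None,fx=2.5,fy=2.5))
E
python3 - <<'E'
from h import *
feed("fedA",.0185)
E
```

```text
drag F [ 0.72018455 -1.50547598  3.20297965] 0.05883932560704845
down F [-0.40771583  0.50058414 -0.06504812]
F [-0.67901009  0.82451312 -0.40317169]
push (np.float64(-0.004), np.float64(0.4526820598906617)) [ 0.46639421  1.24401865 -0.06894129] 20.8083
```

View pics/fedA.png

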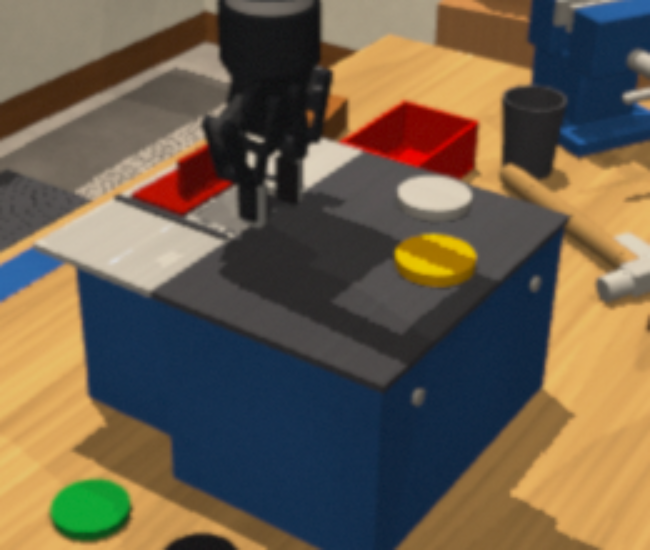

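No blank shows on the near deck, so A appears to have gone in. I'll grip B and check that the mouth is clear before feeding it.

```bash
python3 - <<'E'
from h import *
B=tobox(np.array((.5203,-.1052)))
go(-.02,0,.0235,.1); go(-.03,0,.06,.2); go(*B,.06,.25); manip.command_gripper(.07,20); go(*B,.0185,.1); print(F())
manip.command_gripper(.05,20); print(manip.get_width(),manip.get_grip_force(),F(),manip.get_time())
c=manip.camera("side"); cv2.imwrite("pics/gripB.png",cv2.resize(c["image"][110:240,220:420,::-1],None,fx=4,fy=4))
E
```

```text
[-0.03672357 -0.4087076  -0.77754944]
0.05885774253328857 21.971698701381683 [0.14445199 0.25139203 2.12030154] 23.6333
```

View pics/gripB.png

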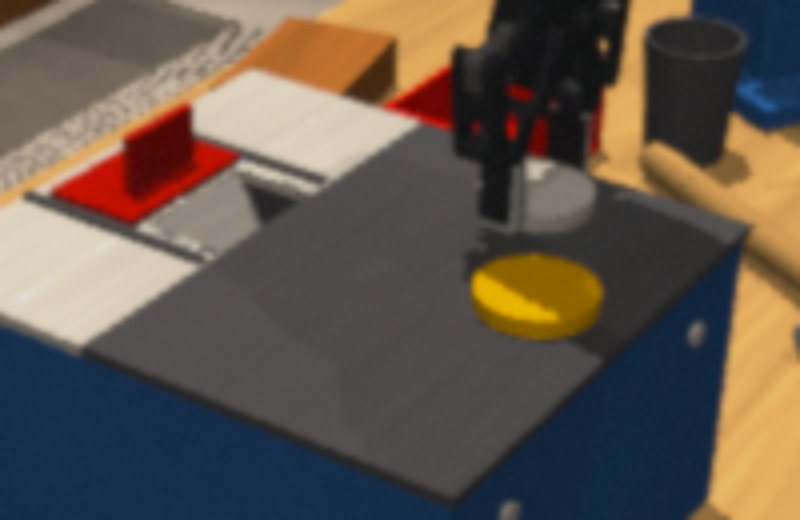

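The mouth is open and clear (guide visible, crop ~(215,215)), and B is gripped flat. Now I'll feed B.

```bash
python3 - <<'E'
from h import *
feed("fedB",.0185)
go(-.02,0,.0235,.1); go(-.05,0,.09,.25); manip.move_to(P(-.05,-.25,.15),rv()); print(manip.get_time())
a=manip.camera("top")["image"][90:280,225:415,::-1]; b=manip.camera("side")["image"][110:240,220:420,::-1]
cv2.imwrite("pics/both.png",np.hstack([cv2.resize(a,(400,400),interpolation=2),cv2.resize(b,(400,260)) if 0 else cv2.copyMakeBorder(cv2.resize(b,(400,260)),0,140,0,0,0)]))
E
```

```text
drag F [-0.0353967   1.20333914  5.20781168] 0.05873510200192618
down F [-0.2422559   0.1945562   0.42051866]
F [-0.15225178  0.43651541 -0.48381191]
push (np.float64(-0.004), np.float64(0.18049024727117863)) [ 0.18894062  0.76719172 -0.26281965] 30.325
32.4333
```

View pics/both.png

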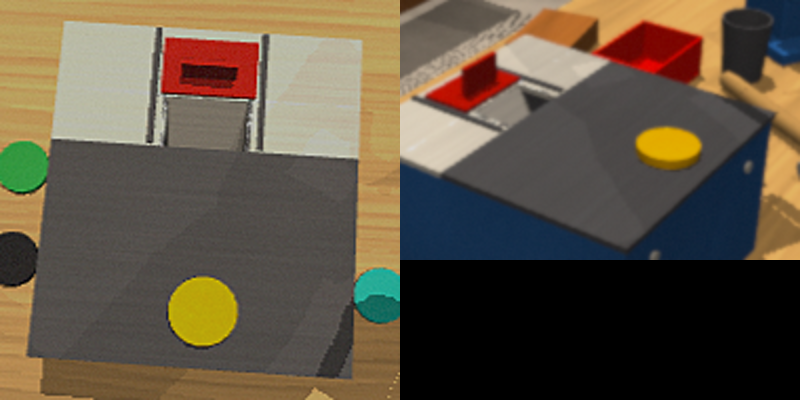

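Both views show the deck clear except yellow, which is unmoved, and nothing standing in the mouth. Now I'll shut the shutter.

```bash
python3 - <<'E'
from h import *
manip.command_gripper(0); go(.097,-.1,.12,.3); go(.097,0,.12,.25); go(.097,0,.034,.15); print(F())
go(.04,0,.034,.1); print(F()); print(push(.04,.020,0,.034,12,step=.002),tobox(manip.get_position()),manip.get_time())
go(.05,0,.034); go(.06,0,.12,.25); manip.move_to(P(-.05,-.28,.17),rv()); print(manip.get_time(),F())
a=manip.camera("top")["image"][90:280,225:415,::-1]; b=manip.camera("side")["image"][110:240,220:420,::-1]
cv2.imwrite("pics/shut.png",np.hstack([cv2.resize(a,(400,400),interpolation=2),cv2.copyMakeBorder(cv2.resize(b,(400,260)),0,140,0,0,0)]))
E
```

```text
[ 0.22897089 -0.1559725   0.41100116]
[0.34603452 0.02091085 0.28329928]
(np.float64(0.024), np.float64(13.702528767376675)) [2.70389142e-02 5.70053130e-06] 37.85
39.8417 [ 0.27783217 -0.38883434  0.13814017]
```

View pics/shut.png

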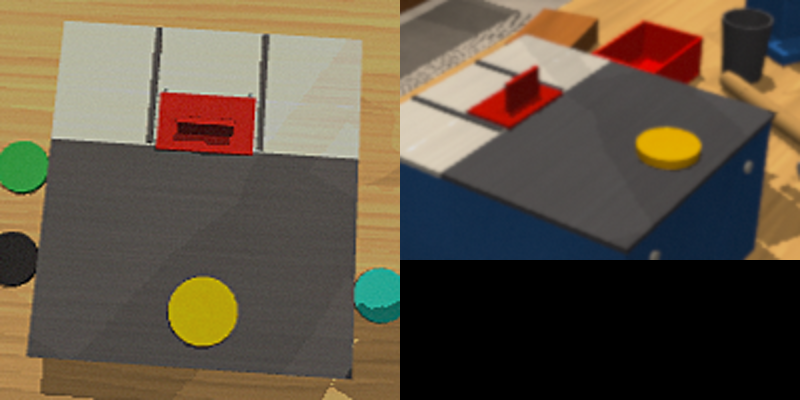

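The shutter is back at the deck edge and hard against its stop, yellow is unmoved, and the robot is clear.

```bash
python3 -c "
from rig import manip
print(manip.sign_off())"
```

```text
the job is handed in; nothing more can be done
None
```

I handed the job in at about 40 s: the shutter was opened and then pushed shut to its stop, both steel blanks were fed into the slot and the yellow one was left in place, but neither camera sees into the bin, so I inferred the drops from the clear deck and mouth.

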